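# Lid and latch the specimen case

### The arm

A 6-joint arm with a two-finger parallel gripper is mounted at the origin on the work surface. World frame = base frame: x ahead of the robot, y to its left, z up, the work surface at z = 0. Lengths are in m, angles in rad, forces in N, time in s.
With the tool pointing down it reaches from about 0.375 to 0.9 m from the base axis. Payload 3.1 kg.
Tool frame: the origin (TCP) lies midway between the tips of the shut fingers; the grasp point (between the pads) lies 19 mm behind it; z points along the fingers, y is the line along which they close (so a half turn about z gives the same grasp; the last joint's range is limited). The gripper opens to 87 mm and grips with 3 to 60 N. Pads are 19 mm wide; open, the fingers measure 117 mm over their backs; the gripper's body (75 mm by 190 mm) begins 51 mm behind the grasp point.
Start: joints at [1.062, 0.527, 1.433, -0, 1.181, -0.178], TCP at [0.202, 0.591, 0.223] pointing down, gripper open.
Joint ranges: [-3.08, 3.08], [-0.75, 2.2], [0.22, 2.44], [-1.43, 4.57], [0, 2.65], [-2.85, 2.85]. Speed limits (rad/s): [2.79, 2.79, 3.14, 3.14, 3.14, 3.14].

### API

Orientations are given as a unit quaternion [x, y, z, w].
In Python, from rig import robot gives the robot as it stands. The module is installed in compiled form; this text tells all that it offers.
- The arm moves only by the tool play_rows, never from a script. Its arguments are lists of equal length, an entry for each row: "gripper": the closure, from -1 (fully open) to 1 (shut); "delta_pos": the shift along the tool's x, y, z in cm, a list of three; "turn": the turn, a rotation vector about the tool's x, y, z in rad, a list of three. A call has 1 to 12 rows; each row is the pose to reach, as a shift and turn from the pose commanded when the call began, along the tool's axes at that moment; what a row does not reach only later rows make up. A row lasts 1/8 s, in which the tool goes at most 62.5 mm and 10.7 degrees, less where a joint would pass 70% of its speed; a pose out of reach is approached as far as the arm can. A call with a gripper value outside its range is refused whole. The fingers move at their own pace and stop on an object; "squeeze" is the grip in N (left out, the last holds). Time passes only in rows, so rows that repeat a pose let the fingers close. It gives the time, the measured TCP pose, the force, the opening and the grip force at its end, in the units of the state.
- robot.get_obs(): the state, without advancing time (a new reading comes with each control period).
- robot.camera(name): name is "scene" or "side" or "wrist"; returns a dict with "color" (384x512x3 uint8, red, green, blue), "vfov" (degrees; the focal length in pixels is half the picture's height over the tangent of half this angle, whatever the lens; pixels are square), "cx", "cy" (the principal point, pixels), "R" (3x3) and "t" (3): a world point X has camera coordinates R X + t. Camera axes: x right, y down, z forward; pixel columns grow to the right and rows downward; lengths in m; the calibration is good to about 2 mm. The wrist camera is an equidistant fisheye: a pixel r from the principal point sees the ray r / f radians off the axis. A picture is of the moment at which its call begins. There is no depth.
- robot.hand_in(): hands the job in; it is judged then, once.
The state is a dict: "time": time; "q": joint angles; "joint_velocities": joint speeds; "joint_torque": joint torques, N m; "position": TCP position; "tool_rot": TCP orientation; "ft_force": force on the tool from outside, world axes, zero at the start; "moment": the same for the moment, N m; "grip_width": finger opening in m; "grip_force": force on a finger pad.
Only numpy, scipy, OpenCV 4.12 (cv2) and the standard library are available. Lean on these libraries where they do the work, as an engineer would, in place of code of your own. Each camera call takes 0.05 s, during which the arm holds its last target. There are 200 camera calls.

### The job

Close the specimen transport case for the courier: set its loose lid fully down on the case, right way up, without dropping it or forcing it, and secure it with both turnbuttons, swung so that they point straight inwards over the lid. A turnbutton that lies across the open mouth at the start has to be swung aside before the lid will go on. Leave everything else on the desk where it stands.

Things in the scene. Friction and masses are not known exactly. Their poses are not given: they have to be found in the camera images.
- case: grey specimen transport case, fixed to the desk, open at the top: 120 mm (its x) x 170 mm (its y), rim 80 mm above the desk, walls 12 mm, mouth 96 x 146 mm; contents reach 50 mm high. Origin at the centre of its underside, z up. From the middle of each short end (its +y and -y) an ear juts out 36 mm, carrying a turnbutton
- lid: grey loose lid, 0.25 kg: plate 120 x 170 x 6 mm (x, y, z) on a plug 88 x 138 x 8 mm that enters the case's mouth; on top a grip rib 12 mm thick (x), 60 mm long (y), 32 mm high. Origin at the centre of the plug's underside, z up: plate from z = 8 to 14 mm, rib to 46 mm. Seated, its origin is 72 mm above the case's origin. Fits either way round
- lid_rib (a point): point on the lid's rib, 10 mm below its top, 36 mm above the lid's origin
- turn_left (a joint): angle (rad) of the turnbutton on the case's +y end, about the vertical, positive counter-clockwise from above, -1.95 to 1.95. 0: the bar points straight inwards over the lid's place (secured); beyond about 1.45 either way it is clear of the lid. It stays where left. Flat aluminium bar 18 mm wide, 8 mm thick, ending 64 mm from the pivot, underside 89.5 mm above the desk
- pivot_left (a point): pivot axis of the turnbutton on the case's +y end, at (0, +107, 93.5) mm in the case's frame; 93.5 mm above the desk, mid-thickness of the bar, 3.5 mm of air between bar and seated lid plate
- knob_left (a point): middle of the upright knob of the turnbutton on the case's +y end, 113.5 mm above the desk; round steel, 14 mm diameter, 55 mm from the pivot; reaches from 97.5 to 129.5 mm above the desk
- turn_right (a joint): angle (rad) of the turnbutton on the case's -y end, about the vertical, positive counter-clockwise from above, -1.95 to 1.95. 0: the bar points straight inwards over the lid's place (secured); beyond about 1.45 either way it is clear of the lid. It stays where left. Flat aluminium bar 18 mm wide, 8 mm thick, ending 64 mm from the pivot, underside 89.5 mm above the desk
- pivot_right (a point): pivot axis of the turnbutton on the case's -y end, at (0, -107, 93.5) mm in the case's frame; 93.5 mm above the desk, mid-thickness of the bar, 3.5 mm of air between bar and seated lid plate
- knob_right (a point): middle of the upright knob of the turnbutton on the case's -y end, 113.5 mm above the desk; round steel, 14 mm diameter, 55 mm from the pivot; reaches from 97.5 to 129.5 mm above the desk
- jar_front: closed specimen jar with screw cap, 50 mm diameter, 65 mm high, close in front of the case; origin at the centre of its underside. Must not be disturbed
- jar_back: closed specimen jar with screw cap, 56 mm diameter, 75 mm high, close behind the case; origin at the centre of its underside. Must not be disturbed
- bottle_mid: slim reagent bottle, 36 mm diameter, 125 mm high, standing between case and lid; origin at the centre of its underside. Must not be disturbed
- cup: open white specimen cup, 52 mm diameter at the rim, 60 mm high, close behind the lid; origin at the centre of its underside. Must not be disturbed
- slide_box: cardboard slide box 45 x 85 x 30 mm (x, y, z) lying close in front of the lid; origin at the centre of its underside. Must not be disturbed
- rack: blue tube rack holding glass tubes, 70 x 150 mm (x, y), 103 mm high, behind the middle of the work area; origin at the centre of its underside. Must not be disturbed

How it is judged:
By the outcome, as a careful person would: the job done as asked, in the order asked, and still so for the second after the job is handed in, with the robot touching nothing.
It also fails if it takes over 72 s, if anything falls off the work surface, if the arm or the gripper's body presses on something with over 40 N, if the wrist force passes 120 N, or if a joint passes its speed limit or range.

## Working session

There is one attempt and no reset: what is moved stays moved. The work goes in short steps, Python scripts to look and compute and a tool call to move; the robot and the scene stay as the last step left them, time stands still between calls to the robot, and variables do not carry over. Pictures are saved under pics/ and viewed, at most 12 in all, crops included, and the job is handed in when it is done.

Besides the shell and the picture viewer there is one more tool, called after "Emit:" as name(argument=value, ...) on one line, values as JSON. play_rows: Moves the arm, as the interface text tells. Its arguments: {"type":"object","properties":{"gripper":{"type":"array","items":{"type":"number"}},"delta_pos":{"type":"array","items":{"type":"array","items":{"type":"number"}}},"turn":{"type":"array","items":{"type":"array","items":{"type":"number"}}},"squeeze":{"type":"number"}},"required":["gripper","delta_pos","turn"]}

```bash
mkdir -p pics; cat > h.py <<'E'
import numpy as np, cv2, pickle, sys
from rig import robot
def snap(n):
    c=robot.camera(n); return c
def save(tag):
    for n in ("scene","side","wrist"):
        c=robot.camera(n); pickle.dump(c,open(f"{tag}_{n}.pkl","wb")); cv2.imwrite(f"pics/{tag}_{n}.png",c["color"][:,:,::-1])
def ld(tag,n): return pickle.load(open(f"{tag}_{n}.pkl","rb"))
def f(c): return c["color"].shape[0]/2/np.tan(np.radians(c["vfov"])/2)
def proj(c,X,fish=False):
    p=np.asarray(c["R"])@np.asarray(X,float)+np.asarray(c["t"])
    if fish:
        r=np.hypot(p[0],p[1]); th=np.arctan2(r,p[2]); return np.array([c["cx"],c["cy"]])+f(c)*th*p[:2]/max(r,1e-9)
    return np.array([c["cx"],c["cy"]])+f(c)*p[:2]/p[2]
def atz(c,u,v,z,fish=False):
    d=np.array([u-c["cx"],v-c["cy"]])/f(c)
    if fish:
        th=np.hypot(*d); d=np.array([*(d/th*np.sin(th)),np.cos(th)])
    else: d=np.array([*d,1])
    R=np.asarray(c["R"]); C=-R.T@np.asarray(c["t"]); w=R.T@d
    return C+w*(z-C[2])/w[2]
E
python3 - <<'E'
from h import *
save("a")
for n in ("scene","side","wrist"):
    c=ld("a",n); print(n,c["vfov"],c["cx"],c["cy"],(-np.array(c["R"]).T@c["t"]).round(3))
a=cv2.imread("pics/a_scene.png");b=cv2.imread("pics/a_side.png")
cv2.imwrite("pics/a_s2.png",cv2.resize(a,(800,600),interpolation=2))
cv2.imwrite("pics/a_side2.png",cv2.resize(b,(800,600),interpolation=2))
print(robot.get_obs())
E
```

```text
scene 56.18717831177212 258.2923048576846 186.47199156921536 [0.967 0.647 0.74 ]
side 53.99084048092658 252.87493564398255 194.68328702691025 [ 0.12  -0.572  0.626]
wrist 65.70646984690485 250.19775397008576 190.5961815806842 [0.124 0.617 0.384]
{'time': 0.15, 'q': array([ 1.06250011e+00,  5.28257359e-01,  1.43362375e+00, -2.63181086e-05,
        1.18139955e+00, -1.78513638e-01]), 'joint_velocities': array([ 0.00193516, -0.0040327 , -0.00340853,  0.00085194, -0.00119055,
        0.00066394]), 'joint_torque': array([ 6.26106666e-04, -4.40432346e+01, -1.76844603e+01,  6.33018720e-02,
        5.52221434e-02, -1.27949056e-04]), 'position': array([0.20210292, 0.5908173 , 0.22178851]), 'tool_rot': array([ 1.64140099e-01,  9.86436676e-01, -7.98823790e-04, -2.72713091e-04]), 'ft_force': array([ 0.39682698, -0.49746016,  0.70835128]), 'moment': array([-0.00366883,  0.021388  ,  0.01789188]), 'grip_force': 0.0, 'grip_width': 0.08707722305309726}
```

View pics/a_s2.png

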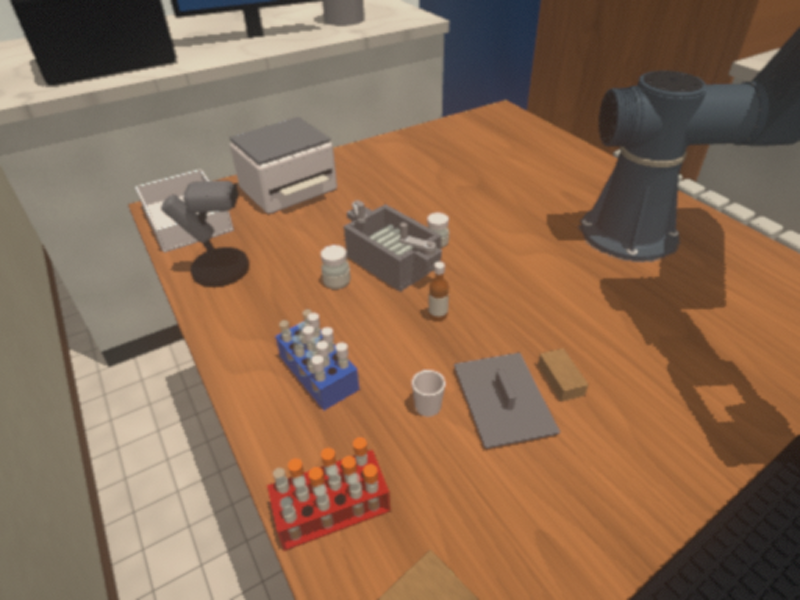

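View pics/a_side2.png

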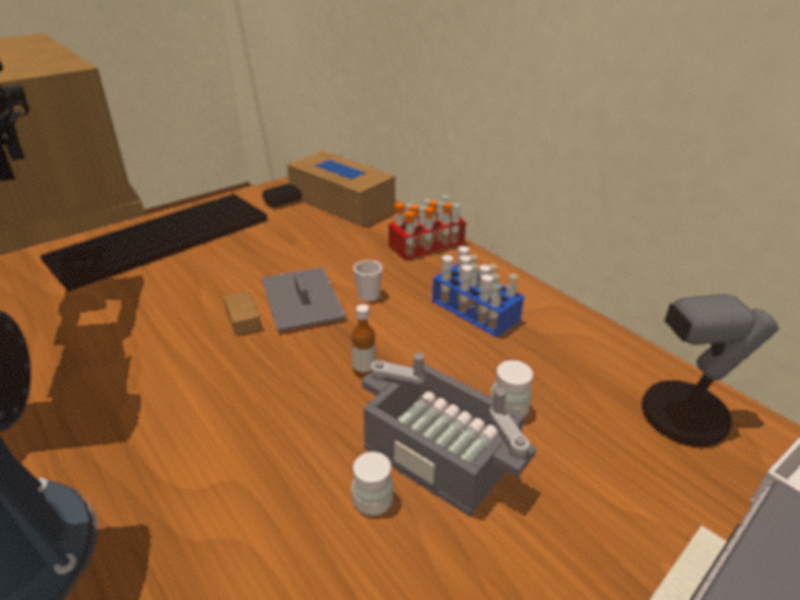

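The scene picture shows the case at about (395,245), the lid upright at about (505,400), the slide box in front of it and the cup behind. The side picture shows one button (+y) swung over the mouth and the other (-y) partly aside. I'll enlarge both.

```bash
python3 - <<'E'
from h import *
def tile(n,x0,y0,w,h,s):
    a=cv2.imread(f"pics/a_{n}.png")[y0:y0+h,x0:x0+w]; a=cv2.resize(a,None,fx=s,fy=s,interpolation=cv2.INTER_CUBIC)
    for x in range((x0+9)//10*10,x0+w,10):
        cv2.line(a,((x-x0)*s,0),((x-x0)*s,6),(0,255,255),1); cv2.putText(a,str(x),((x-x0)*s-8,16),0,.33,(0,255,255),1)
    for y in range((y0+9)//10*10,y0+h,10):
        cv2.line(a,(0,(y-y0)*s),(6,(y-y0)*s),(0,255,255),1); cv2.putText(a,str(y),(8,(y-y0)*s+4),0,.33,(0,255,255),1)
    return a
def st(l,o):
    cv2.imwrite(o,np.hstack(l))
st([tile("scene",215,122,80,75,8)],"pics/c1.png")
st([tile("side",225,220,125,105,6)],"pics/c2.png")
st([tile("scene",285,222,95,66,8)],"pics/c3.png")
E
```

```text
(no output)
```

View pics/c1.png

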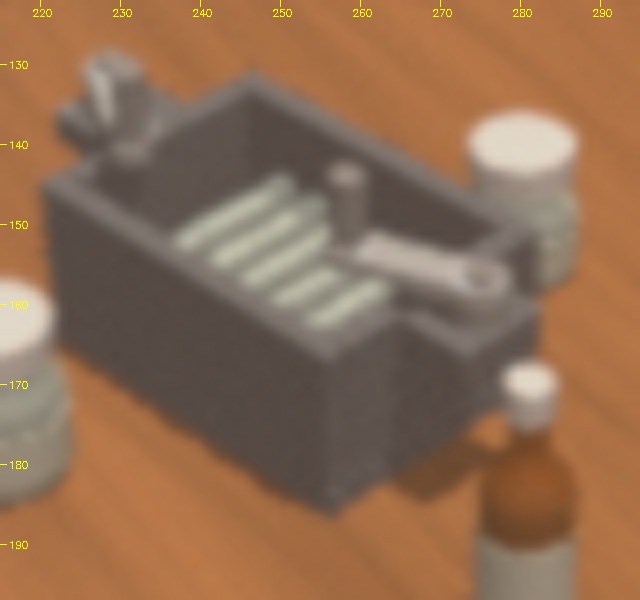

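View pics/c2.png

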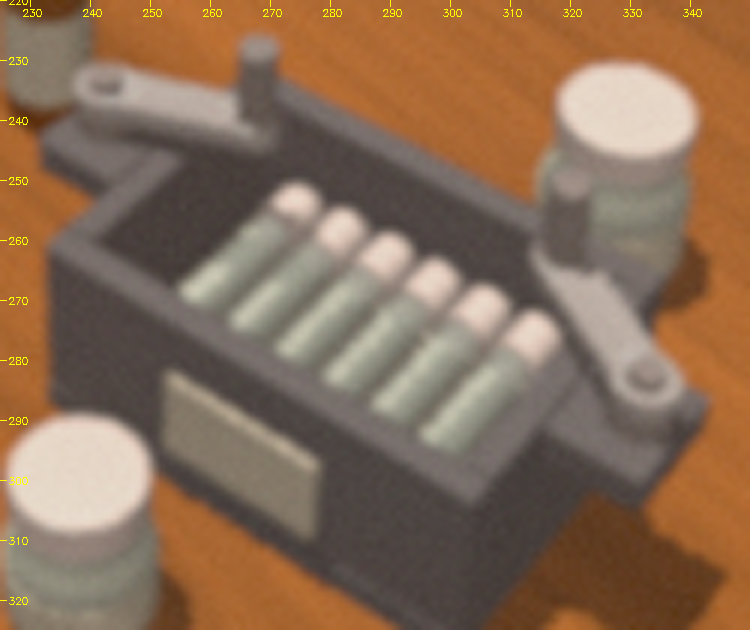

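View pics/c3.png

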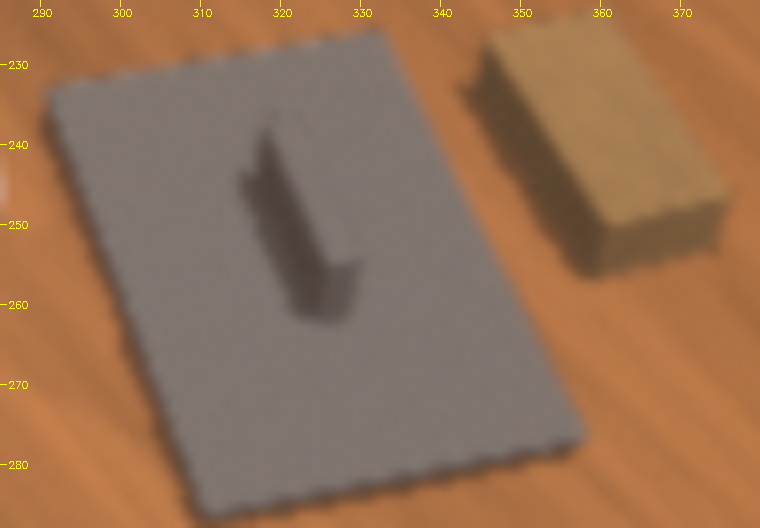

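```bash
cat > fit.py <<'E'
from h import *
from scipy.optimize import least_squares
S,D=ld("a","scene"),ld("a","side")
def W(p,q): # p x,y,yaw
    c,s=np.cos(p[2]),np.sin(p[2]); return np.array([p[0]+c*q[0]-s*q[1],p[1]+s*q[0]+c*q[1],q[2]])
cs=[(S,(.06,.085,.08),(256.5,166)),(S,(.06,-.085,.08),(220.5,145)),(S,(-.06,-.085,.08),(246,131.5)),
(D,(-.06,.085,.08),(234.3,260.5)),(D,(-.06,-.085,.08),(303.8,303)),
(D,(0,.107,.0975),(242.7,234.5)),(D,(0,-.107,.0975),(332.5,282.7)),(S,(0,.107,.0975),(275.5,156.5))]
fun=lambda p:np.concatenate([proj(c,W(p,q))-u for c,q,u in cs])
r=least_squares(fun,[.5,.0,0]); print(r.x,r.fun.reshape(-1,2).round(1).tolist())
for s in (S,D):
    for nm,u in (("L",(258.3,144)),("R",(229.5,130))) if s is S else (("L",(268,228)),("R",(320,250))):
        k=atz(s,*u,.1295); p=W(r.x,(0,.107 if nm=="L" else -.107,0)); d=k[:2]-p[:2]
        a=np.arctan2(d[1],d[0])-r.x[2]-(-np.pi/2 if nm=="L" else np.pi/2); print(nm,k,np.hypot(*d),(a+np.pi)%(2*np.pi)-np.pi)
ls=[(S,(-.06,-.085,.014),(332.5,226)),(S,(.06,-.085,.014),(291,233)),(S,(.06,.085,.014),(310.5,286.2)),(S,(-.06,.085,.014),(358,277.3))]
fun2=lambda p:np.concatenate([proj(c,W(p,q))-u for c,q,u in ls])
r2=least_squares(fun2,[.5,.3,0]); print("lid",r2.x,r2.fun.reshape(-1,2).round(1).tolist())
for n,c,u,z in (("slide",S,(347,227),.03),("slide",S,(361,250),.03),("slide",S,(376,246),.03),("bottle",S,(281,169),.125),("bottle",D,(232.5,200),.125),("jarf",D,(238.5,298),.065),("jarf",S,(280,140),.065),("jarb",D,(329,238),.075),("cup",S,(274.5,242),.06)):
    print(n,atz(c,*u,z).round(3))
E
python3 fit.py
```

```text
[ 0.50331689 -0.19374432  0.2401177 ] [[-0.8, 0.1], [-1.3, -1.0], [0.0, -1.7], [-2.5, -0.3], [0.6, 0.2], [-0.4, -0.9], [0.3, -0.5], [-0.7, -0.6]]
L [ 0.51113765 -0.13062356  0.1295    ] 0.052650860925681116 0.44381335867419525
R [ 0.5479572 -0.2471893  0.1295   ] 0.05401073733534049 -0.6034295160769192
L [ 0.50761197 -0.13711279  0.1295    ] 0.05587233521874049 0.321211043288121
R [ 0.5444238  -0.24576787  0.1295    ] 0.05421759953172989 -0.5331381274148375
lid [ 0.54075021  0.23020262 -0.33631426] [[0.5, -0.3], [-0.6, -0.1], [-0.4, 0.3], [0.5, -0.1]]
slide [0.439 0.203 0.03 ]
slide [0.461 0.281 0.03 ]
slide [0.42  0.291 0.03 ]
bottle [0.518 0.002 0.125]
bottle [ 0.51  -0.011  0.125]
jarf [ 0.386 -0.2    0.065]
jarf [ 0.389 -0.194  0.065]
jarb [ 0.634 -0.196  0.075]
cup [0.645 0.167 0.06 ]
```

```bash
cat >> h.py <<'E'
def state():
    o=robot.get_obs(); x,y,z,w=o["tool_rot"]
    from scipy.spatial.transform import Rotation as Ro
    return o,Ro.from_quat(o["tool_rot"])
def plan(pts):
    """pts: (x,y,z,phi of tool y) -> rows in tool axes from measured pose"""
    from scipy.spatial.transform import Rotation as Ro
    o,R=state(); print("pos",o["position"].round(4),"phi",round(float(np.arctan2(*R.as_matrix()[[1,0],[1,1]])),3),"t",o["time"],"F",o["ft_force"].round(1),"w",round(o["grip_width"],4),"gf",round(o["grip_force"],1),"q",o["q"].round(2))
    dp=[];tn=[]
    for x,y,z,ph in pts:
        T=Ro.from_matrix(np.array([[-np.sin(ph),np.cos(ph),0],[np.cos(ph),np.sin(ph),0],[0,0,-1]]))
        dp.append((R.inv().apply(np.array([x,y,z])-o["position"])*100).round(2).tolist()); tn.append((R.inv()*T).as_rotvec().round(3).tolist())
    print(dp);print(tn)
E
python3 -c "
from h import *
plan([(.514,.153,.26,-.336)])"
```

```text
pos [0.2021 0.5908 0.2218] phi 1.241 t 0.15 F [ 0.4 -0.5  0.7] w 0.0871 gf 0.0 q [ 1.06  0.53  1.43 -0.    1.18 -0.18]
[[-43.69, -31.33, -3.78]]
[[-0.002, 0.001, 1.577]]
```

Emit:
play_rows(gripper=[0.1, 0.1, 0.1, 0.1, 0.1, 0.1, 0.1, 0.1, 0.1, 0.1, 0.1, 0.1], delta_pos=[[-43.7, -31.3, -3.8], [-43.7, -31.3, -3.8], [-43.7, -31.3, -3.8], [-43.7, -31.3, -3.8], [-43.7, -31.3, -3.8], [-43.7, -31.3, -3.8], [-43.7, -31.3, -3.8], [-43.7, -31.3, -3.8], [-43.7, -31.3, -3.8], [-43.7, -31.3, -3.8], [-43.7, -31.3, -3.8], [-43.7, -31.3, -3.8]], turn=[[0, 0, 1.577], [0, 0, 1.577], [0, 0, 1.577], [0, 0, 1.577], [0, 0, 1.577], [0, 0, 1.577], [0, 0, 1.577], [0, 0, 1.577], [0, 0, 1.577], [0, 0, 1.577], [0, 0, 1.577], [0, 0, 1.577]])

```text
time: 1.65
position: [0.5133, 0.1548, 0.2603]
tool_rot: [0.815, 0.58, -0.0, -0.0]
ft_force: [0.1, 1.0, 0.2]
grip_width: 0.0394
grip_force: 0.0
```

```bash
python3 -c "
from h import *
c=robot.camera('wrist');pickle.dump(c,open('b_wrist.pkl','wb'));cv2.imwrite('pics/b_wrist.png',c['color'][:,:,::-1])
print(-np.array(c['R']).T@c['t'])
plan([(.543,-.264,.25,.5)])"
```

```text
[0.54091205 0.23192625 0.4227712 ]
pos [0.5134 0.1548 0.2604] phi -0.334 t 1.7 F [-0.  -0.4  0.4] w 0.039 gf 0.0 q [0.08 0.36 1.61 0.   1.17 0.42]
[[-38.6, 16.52, 1.03]]
[[-0.001, -0.0, -0.834]]
```

Emit:
play_rows(gripper=[0.1, 0.1, 0.1, 0.1, 0.1, 0.1, 0.1, 0.1, 0.1], delta_pos=[[-38.6, 16.5, 1.0], [-38.6, 16.5, 1.0], [-38.6, 16.5, 1.0], [-38.6, 16.5, 1.0], [-38.6, 16.5, 1.0], [-38.6, 16.5, 1.0], [-38.6, 16.5, 1.0], [-38.6, 16.5, 1.0], [-38.6, 16.5, 1.0]], turn=[[0, 0, -0.834], [0, 0, -0.834], [0, 0, -0.834], [0, 0, -0.834], [0, 0, -0.834], [0, 0, -0.834], [0, 0, -0.834], [0, 0, -0.834], [0, 0, -0.834]])

```text
time: 2.82
position: [0.5428, -0.2642, 0.2502]
tool_rot: [0.511, 0.86, 0.0, -0.001]
ft_force: [0.4, 0.1, 0.2]
grip_width: 0.0393
grip_force: 0.0
```

```bash
python3 -c "
from h import *
c=robot.camera('wrist');pickle.dump(c,open('c_wrist.pkl','wb'));cv2.imwrite('pics/c_wrist.png',c['color'][:,:,::-1])
for n in 'bc': 
    a=cv2.imread(f'pics/{n}_wrist.png'); a=cv2.resize(a,(800,600),interpolation=2)
    for k in range(50,512,50):
        x=int(k*800/512); cv2.putText(a,str(k),(x-8,10),0,.35,(0,255,255),1);cv2.putText(a,str(k),(0,x+4),0,.35,(0,255,255),1); cv2.line(a,(x,12),(x,18),(0,255,255),1); cv2.line(a,(24,x),(30,x),(0,255,255),1)
    cv2.imwrite(f'pics/{n}_w2.png',a)
plan([])"
```

```text
pos [ 0.5427 -0.2633  0.2503] phi 0.499 t 2.875 F [0.1 0.8 0.1] w 0.0393 gf 0.0 q [-0.64  0.47  1.46  0.    1.22 -1.14]
[]
[]
```

View pics/b_w2.png

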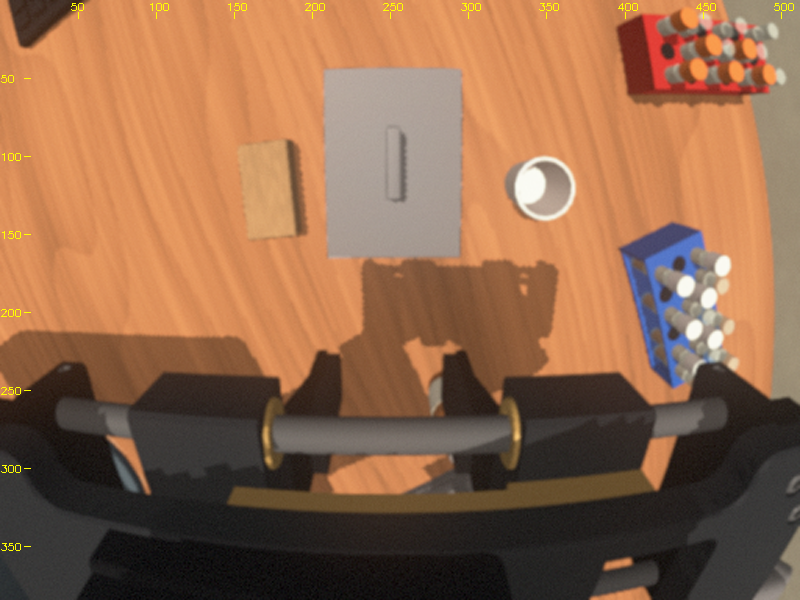

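View pics/c_w2.png

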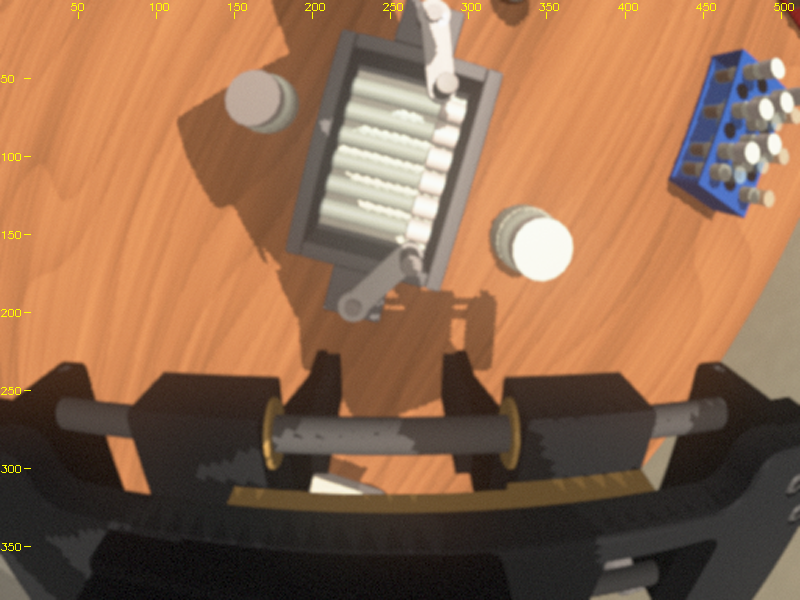

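```bash
cat > fit2.py <<'E'
from fit import *
B,C=ld("b","wrist"),ld("c","wrist"); k=.64
def fitp(c,l,x0):
    g=lambda p:np.concatenate([proj(c,W(p,q),True)-np.array(u)*k for q,u in l])
    r=least_squares(g,x0); print("WR",r.x.round(4),r.fun.reshape(-1,2).round(1).tolist()); return r.x
L=fitp(B,[((-.06,-.085,.014),(326,257)),((.06,-.085,.014),(461,257)),((.06,.085,.014),(461,69)),((-.06,.085,.014),(324,69))],r2.x)
K=fitp(C,[((-.06,-.085,.08),(286,250)),((.06,-.085,.08),(437,290)),((.06,.085,.08),(500,72)),((-.06,.085,.08),(343,30)),((0,.107,.0975),(434,12)),((0,-.107,.0975),(352,307))],r.x)
for nm,u in (("L",(446,86)),("R",(413,268))):
    kk=atz(C,u[0]*k,u[1]*k,.1295,True); p=W(K,(0,.107 if nm=="L" else -.107,0)); d=kk[:2]-p[:2]
    a=np.arctan2(d[1],d[0])-K[2]-(-np.pi/2 if nm=="L" else np.pi/2); print(nm,p,kk,np.hypot(*d),(a+np.pi)%(2*np.pi)-np.pi)
print("rib",atz(B,395*k,163*k,.046,True),"jarb",atz(C,542*k,248*k,.075,True),"jarf",atz(C,254*k,100*k,.065,True),"cup",atz(B,544*k,188*k,.06,True),"box",atz(B,290*k,140*k,.03,True),atz(B,297*k,235*k,.03,True))
E
python3 fit2.py
```

```text
[ 0.50331689 -0.19374432  0.2401177 ] [[-0.8, 0.1], [-1.3, -1.0], [0.0, -1.7], [-2.5, -0.3], [0.6, 0.2], [-0.4, -0.9], [0.3, -0.5], [-0.7, -0.6]]
L [ 0.51113765 -0.13062356  0.1295    ] 0.052650860925681116 0.44381335867419525
R [ 0.5479572 -0.2471893  0.1295   ] 0.05401073733534049 -0.6034295160769192
L [ 0.50761197 -0.13711279  0.1295    ] 0.05587233521874049 0.321211043288121
R [ 0.5444238  -0.24576787  0.1295    ] 0.05421759953172989 -0.5331381274148375
lid [ 0.54075021  0.23020262 -0.33631426] [[0.5, -0.3], [-0.6, -0.1], [-0.4, 0.3], [0.5, -0.1]]
slide [0.439 0.203 0.03 ]
slide [0.461 0.281 0.03 ]
slide [0.42  0.291 0.03 ]
bottle [0.518 0.002 0.125]
bottle [ 0.51  -0.011  0.125]
jarf [ 0.386 -0.2    0.065]
jarf [ 0.389 -0.194  0.065]
jarb [ 0.634 -0.196  0.075]
cup [0.645 0.167 0.06 ]
WR [ 0.5405  0.226  -0.3304] [[0.7, 0.5], [-0.9, 0.2], [0.6, -0.5], [-0.4, -0.2]]
WR [ 0.5046 -0.1942  0.2326] [[-1.6, 0.8], [1.2, 1.1], [2.3, -0.0], [-1.4, -1.7], [-0.6, 0.5], [0.1, -0.6]]
L [ 0.47989124 -0.09013138  0.        ] [ 0.51145532 -0.13836594  0.1295    ] 0.057644291634659485 0.34681138182444915
R [ 0.52922872 -0.29836638  0.        ] [ 0.54870129 -0.24697691  0.1295    ] 0.05495506078175336 -0.5948460330690439
rib [0.54180631 0.22543665 0.046     ] jarb [ 0.63662729 -0.19544305  0.075     ] jarf [ 0.39045785 -0.20068941  0.065     ] cup [0.64958236 0.17089816 0.06      ] box [0.46538881 0.2745475  0.03      ] [0.44176701 0.19559515 0.03      ]
```

```bash
cat >> h.py <<'E'
K=np.array([.504,-.194,.235])
def knob(side,a,rad=.055,K=K):
    s=1 if side=="L" else -1
    p=K[:2]+s*.107*np.array([-np.sin(K[2]),np.cos(K[2])]); h=K[2]+a-s*np.pi/2
    return p+rad*np.array([np.cos(h),np.sin(h)])
def kp(side,a,z,K=K,dphi=0): return (*knob(side,a,K=K),z,K[2]+a+dphi)
E
python3 -c "
from h import *
plan([kp('L',.36,.16),kp('L',.36,.102)])"
```

```text
pos [ 0.5427 -0.2633  0.2503] phi 0.499 t 2.875 F [0.1 0.8 0.1] w 0.0393 gf 0.0 q [-0.64  0.47  1.46  0.    1.22 -1.14]
[[12.77, 3.24, 9.05], [12.76, 3.24, 14.85]]
[[-0.0, -0.002, -0.096], [-0.0, -0.002, -0.096]]
```

Emit:
play_rows(gripper=[0.1, 0.1, 0.1, 0.1, 0.1, 0.1, 0.1, 0.1, 0.6, 0.9, 0.9, 0.9], delta_pos=[[4.2, 1.1, 3.0], [8.5, 2.2, 6.0], [12.8, 3.2, 9.0], [12.8, 3.2, 9.0], [12.8, 3.2, 11.0], [12.8, 3.2, 13.0], [12.8, 3.2, 14.8], [12.8, 3.2, 14.8], [12.8, 3.2, 14.8], [12.8, 3.2, 14.8], [12.8, 3.2, 14.8], [12.8, 3.2, 14.8]], turn=[[0, 0, -0.096], [0, 0, -0.096], [0, 0, -0.096], [0, 0, -0.096], [0, 0, -0.096], [0, 0, -0.096], [0, 0, -0.096], [0, 0, -0.096], [0, 0, -0.096], [0, 0, -0.096], [0, 0, -0.096], [0, 0, -0.096]], squeeze=20)

```text
time: 4.38
position: [0.5105, -0.1377, 0.1032]
tool_rot: [0.469, 0.883, 0.0, 0.001]
ft_force: [0.2, 0.1, 2.0]
grip_width: 0.0135
grip_force: 20.0
```

```bash
python3 -c "
from h import *
plan([kp('L',a,.102) for a in np.linspace(.36,1.6,9)[1:]])"
```

```text
pos [ 0.5105 -0.1377  0.1032] phi 0.594 t 4.375 F [0.2 0.1 2. ] w 0.0135 gf 20.0 q [-0.48  0.58  1.78  0.    0.78 -1.07]
[[0.28, 0.92, 0.12], [0.48, 1.75, 0.12], [0.8, 2.54, 0.12], [1.24, 3.27, 0.12], [1.79, 3.92, 0.12], [2.43, 4.48, 0.12], [3.15, 4.93, 0.12], [3.93, 5.27, 0.12]]
[[0.001, 0.001, -0.156], [0.001, 0.001, -0.311], [0.001, 0.002, -0.466], [0.001, 0.002, -0.621], [0.0, 0.002, -0.776], [0.0, 0.002, -0.931], [0.0, 0.002, -1.086], [0.0, 0.002, -1.241]]
```

Emit:
play_rows(gripper=[0.9, 0.9, 0.9, 0.9, 0.9, 0.9, 0.9, 0.9, 0.9, 0.9], delta_pos=[[0.1, 0.9, 0], [0.4, 1.75, 0], [0.75, 2.54, 0], [1.2, 3.27, 0], [1.75, 3.92, 0], [2.4, 4.48, 0], [3.1, 4.93, 0], [3.9, 5.27, 0], [3.9, 5.27, 0], [3.9, 5.27, 0]], turn=[[0, 0, -0.156], [0, 0, -0.311], [0, 0, -0.466], [0, 0, -0.621], [0, 0, -0.776], [0, 0, -0.931], [0, 0, -1.086], [0, 0, -1.241], [0, 0, -1.241], [0, 0, -1.241]])

```text
time: 5.62
position: [0.5357, -0.0757, 0.1033]
tool_rot: [-0.131, 0.991, -0.001, 0.004]
ft_force: [6.8, 2.9, -1.6]
grip_width: 0.013
grip_force: 20.0
```

```bash
python3 -c "
from h import *
plan([])
p=state()[0]['position'][:2]; q=knob('L',0,0); d=p-q; print(np.hypot(*d), np.arctan2(d[1],d[0])+np.pi/2-K[2])
cv2.imwrite('pics/d.png',robot.camera('side')['color'][:,:,::-1])
print(kp('R',-.58,.17))
"
```

```text
pos [ 0.5357 -0.0757  0.1033] phi 1.834 t 5.625 F [ 6.8  2.9 -1.6] w 0.013 gf 20.0 q [-0.35  0.59  1.76  0.    0.79 -2.18]
[]
[]
0.05834330210277016 1.5818835733133785
(np.float64(0.5475150166984571), np.float64(-0.24629988462923458), 0.17, np.float64(-0.345))
```

Emit:
play_rows(gripper=[0.4, 0.4, 0.4, 0.4, 0.4, 0.4], delta_pos=[[0, 0, 0], [0, 0, 0], [0, 0, -2], [0, 0, -5], [0, 0, -8], [0, 0, -8]], turn=[[0, 0, 0], [0, 0, 0], [0, 0, 0], [0, 0, 0], [0, 0, 0], [0, 0, 0]])

```text
time: 6.42
position: [0.5328, -0.0762, 0.1845]
tool_rot: [-0.132, 0.991, -0.001, 0.002]
ft_force: [-0.4, -0.9, -0.1]
grip_width: 0.0257
grip_force: 0.0
```

```bash
python3 -c "
from h import *
plan([kp('R',-.58,.17)])
"
```

```text
pos [ 0.5328 -0.0762  0.1845] phi 1.835 t 6.425 F [-0.4 -0.9 -0.1] w 0.0257 gf 0.0 q [-0.35  0.46  1.69 -0.    0.98 -2.18]
[[3.03, -16.8, 1.49]]
[[0.002, 0.005, 2.18]]
```

Emit:
play_rows(gripper=[0.1, 0.1, 0.1, 0.1, 0.1, 0.1, 0.1, 0.1, 0.1, 0.1, 0.1, 0.1], delta_pos=[[3.0, -16.8, 1.2], [3.0, -16.8, 1.2], [3.0, -16.8, 1.2], [3.0, -16.8, 1.2], [3.0, -16.8, 1.2], [3.0, -16.8, 1.2], [3.0, -16.8, 1.2], [3.0, -16.8, 1.2], [3.0, -16.8, 1.2], [3.0, -16.8, 1.2], [3.0, -16.8, 1.2], [3.0, -16.8, 1.2]], turn=[[0, 0, 2.18], [0, 0, 2.18], [0, 0, 2.18], [0, 0, 2.18], [0, 0, 2.18], [0, 0, 2.18], [0, 0, 2.18], [0, 0, 2.18], [0, 0, 2.18], [0, 0, 2.18], [0, 0, 2.18], [0, 0, 2.18]])

```text
time: 7.92
position: [0.5454, -0.245, 0.1688]
tool_rot: [0.819, 0.573, -0.001, -0.002]
ft_force: [0.2, 0.0, -1.1]
grip_width: 0.0391
grip_force: 0.0
```

```bash
python3 -c "
from h import *
plan([kp('R',-.58,.15),kp('R',-.58,.103)])
"
```

```text
pos [ 0.5454 -0.245   0.1688] phi -0.349 t 7.925 F [ 0.2  0.  -1.1] w 0.0391 gf 0.0 q [-0.61  0.56  1.55 -0.    1.04 -0.26]
[[-0.05, 0.25, 1.88], [-0.05, 0.26, 6.58]]
[[-0.004, -0.001, -0.004], [-0.004, -0.001, -0.004]]
```

Emit:
play_rows(gripper=[0.1, 0.1, 0.1, 0.1, 0.1, 0.6, 0.9, 0.9, 0.9], delta_pos=[[0, 0.25, 1.9], [0, 0.25, 3.5], [0, 0.25, 5.0], [0, 0.25, 6.5], [0, 0.25, 6.5], [0, 0.25, 6.5], [0, 0.25, 6.5], [0, 0.25, 6.5], [0, 0.25, 6.5]], turn=[[0, 0, 0], [0, 0, 0], [0, 0, 0], [0, 0, 0], [0, 0, 0], [0, 0, 0], [0, 0, 0], [0, 0, 0], [0, 0, 0]], squeeze=20)

```text
time: 9.05
position: [0.549, -0.2464, 0.1061]
tool_rot: [0.818, 0.575, 0.0, 0.0]
ft_force: [-1.2, 1.1, 1.1]
grip_width: 0.0134
grip_force: 20.0
```

```bash
python3 -c "
from h import *
plan([kp('R',a,.103) for a in np.linspace(-.58,-1.6,8)[1:]])
p=state()[0]['position'][:2]; q=knob('R',0,0); d=p-q; print(np.hypot(*d), np.arctan2(d[1],d[0])-np.pi/2-K[2])
"
```

```text
pos [ 0.549  -0.2464  0.1061] phi -0.345 t 9.05 F [-1.2  1.1  1.1] w 0.0134 gf 20.0 q [-0.61  0.65  1.59  0.    0.9  -0.26]
[[-0.1, 0.66, 0.31], [-0.28, 1.44, 0.31], [-0.56, 2.19, 0.31], [-0.95, 2.89, 0.31], [-1.44, 3.52, 0.31], [-2.02, 4.08, 0.31], [-2.67, 4.55, 0.31]]
[[0.0, -0.0, 0.146], [0.0, -0.0, 0.291], [0.0, -0.0, 0.437], [0.0, -0.0, 0.583], [0.0, -0.0, 0.729], [0.0, -0.0, 0.874], [0.0, -0.0, 1.02]]
0.055471580713364034 -0.6054950491889616
```

Emit:
play_rows(gripper=[0.9, 0.9, 0.9, 0.9, 0.9, 0.9, 0.9, 0.9, 0.9], delta_pos=[[-0.1, 0.66, 0], [-0.28, 1.44, 0], [-0.56, 2.19, 0], [-0.95, 2.89, 0], [-1.44, 3.52, 0], [-2.02, 4.08, 0], [-2.67, 4.55, 0], [-2.67, 4.55, 0], [-2.67, 4.55, 0]], turn=[[0, 0, 0.146], [0, 0, 0.291], [0, 0, 0.437], [0, 0, 0.583], [0, 0, 0.729], [0, 0, 0.874], [0, 0, 1.02], [0, 0, 1.02], [0, 0, 1.02]])

```text
time: 10.18
position: [0.5829, -0.2873, 0.106]
tool_rot: [0.995, 0.104, 0.0, 0.001]
ft_force: [-1.1, -1.8, 2.8]
grip_width: 0.0134
grip_force: 20.0
```

Emit:
play_rows(gripper=[0.4, 0.4, 0.4, 0.4, 0.4, 0.4], delta_pos=[[0, 0, 0], [0, 0, 0], [0, 0, -2], [0, 0, -6], [0, 0, -10], [0, 0, -10]], turn=[[0, 0, 0], [0, 0, 0], [0, 0, 0], [0, 0, 0], [0, 0, 0], [0, 0, 0]])

```text
time: 10.92
position: [0.585, -0.2881, 0.2093]
tool_rot: [0.995, 0.103, 0.003, 0.003]
ft_force: [-0.1, 0.5, 0.3]
grip_width: 0.0259
grip_force: 0.0
```

```bash
python3 -c "
from h import *
plan([(.541,.2265,.2,-.334)])
"
```

```text
pos [ 0.585  -0.2881  0.2093] phi -1.364 t 10.925 F [-0.1  0.5  0.3] w 0.0259 gf 0.0 q [-0.63  0.58  1.38  0.    1.18  0.74]
[[6.24, -51.27, 0.67]]
[[0.008, -0.002, -1.03]]
```

Emit:
play_rows(gripper=[0.1, 0.1, 0.1, 0.1, 0.1, 0.1, 0.1, 0.1, 0.1, 0.1, 0.1, 0.1], delta_pos=[[6.2, -51.3, 0.7], [6.2, -51.3, 0.7], [6.2, -51.3, 0.7], [6.2, -51.3, 0.7], [6.2, -51.3, 0.7], [6.2, -51.3, 0.7], [6.2, -51.3, 0.7], [6.2, -51.3, 0.7], [6.2, -51.3, 0.7], [6.2, -51.3, 0.7], [6.2, -51.3, 0.7], [6.2, -51.3, 0.7]], turn=[[0.006, 0, -1.03], [0.006, 0, -1.03], [0.006, 0, -1.03], [0.006, 0, -1.03], [0.006, 0, -1.03], [0.006, 0, -1.03], [0.006, 0, -1.03], [0.006, 0, -1.03], [0.006, 0, -1.03], [0.006, 0, -1.03], [0.006, 0, -1.03], [0.006, 0, -1.03]])

```text
time: 12.42
position: [0.5391, 0.2261, 0.1984]
tool_rot: [0.816, 0.578, -0.001, -0.003]
ft_force: [0.5, 0.3, 0.0]
grip_width: 0.0393
grip_force: 0.0
```

```bash
python3 -c "
from h import *
plan([(.541,.2265,.1,-.334),(.541,.2265,.021,-.334)])
"
```

```text
pos [0.5391 0.2261 0.1984] phi -0.337 t 12.425 F [0.5 0.3 0. ] w 0.0393 gf 0.0 q [0.2  0.5  1.56 0.01 1.08 0.54]
[[0.08, 0.22, 9.84], [0.06, 0.26, 17.74]]
[[-0.005, -0.002, -0.003], [-0.005, -0.002, -0.003]]
```

Emit:
play_rows(gripper=[0.1, 0.1, 0.1, 0.1, 0.1, 0.1, 0.1, 0.1, 0.1], delta_pos=[[0.1, 0.2, 5], [0.1, 0.2, 9], [0.1, 0.2, 12.5], [0.1, 0.2, 15], [0.1, 0.2, 16.2], [0.1, 0.2, 17], [0.1, 0.2, 17.6], [0.1, 0.2, 17.6], [0.1, 0.2, 17.6]], turn=[[-0.005, -0.002, 0], [-0.005, -0.002, 0], [-0.005, -0.002, 0], [-0.005, -0.002, 0], [-0.005, -0.002, 0], [-0.005, -0.002, 0], [-0.005, -0.002, 0], [-0.005, -0.002, 0], [-0.005, -0.002, 0]])

```text
time: 13.55
position: [0.5407, 0.2291, 0.0232]
tool_rot: [0.815, 0.579, 0.001, 0.0]
ft_force: [0.0, 0.6, -0.4]
grip_width: 0.0388
grip_force: 0.0
```

Emit:
play_rows(gripper=[0.6, 0.9, 0.9, 0.9, 0.9], delta_pos=[[0, 0, 0], [0, 0, 0], [0, 0, 0], [0, 0, 0], [0, 0, 0]], turn=[[0, 0, 0], [0, 0, 0], [0, 0, 0], [0, 0, 0], [0, 0, 0]], squeeze=40)

```text
time: 14.18
position: [0.5402, 0.229, 0.0226]
tool_rot: [0.815, 0.579, 0.0, -0.0]
ft_force: [-0.4, 0.2, 1.5]
grip_width: 0.0115
grip_force: 40.0
```

```bash
python3 -c "
from h import *
plan([])
"
```

```text
pos [0.5402 0.229  0.0226] phi -0.335 t 14.175 F [-0.4  0.2  1.5] w 0.0115 gf 40.0 q [0.21 0.76 1.67 0.   0.71 0.54]
[]
[]
```

Emit:
play_rows(gripper=[0.9, 0.9, 0.9, 0.9, 0.9, 0.9, 0.9, 0.9], delta_pos=[[0, 0, -1], [0, 0, -3], [0, 0, -6], [0, 0, -10], [0, 0, -14], [0, 0, -18], [0, 0, -20], [0, 0, -20]], turn=[[0, 0, 0], [0, 0, 0], [0, 0, 0], [0, 0, 0], [0, 0, 0], [0, 0, 0], [0, 0, 0], [0, 0, 0]])

```text
time: 15.18
position: [0.5409, 0.229, 0.2244]
tool_rot: [0.815, 0.579, 0.002, 0.001]
ft_force: [0.3, -0.2, -3.8]
grip_width: 0.0118
grip_force: 40.0
```

```bash
python3 -c "
from h import *
c=robot.camera('wrist');pickle.dump(c,open('e_wrist.pkl','wb'))
a=c['color'][:,:,::-1]; a=cv2.resize(a,(800,600),interpolation=2)
cv2.imwrite('pics/e_w.png',a)
plan([(*K[:2],.235,K[2])])"
```

```text
pos [0.5398 0.2287 0.2228] phi -0.335 t 15.225 F [ 0.7 -0.1 -2.2] w 0.0114 gf 40.0 q [0.21 0.47 1.53 0.   1.13 0.54]
[[-41.1, 10.51, -1.26]]
[[0.001, -0.001, -0.57]]
```

View pics/e_w.png

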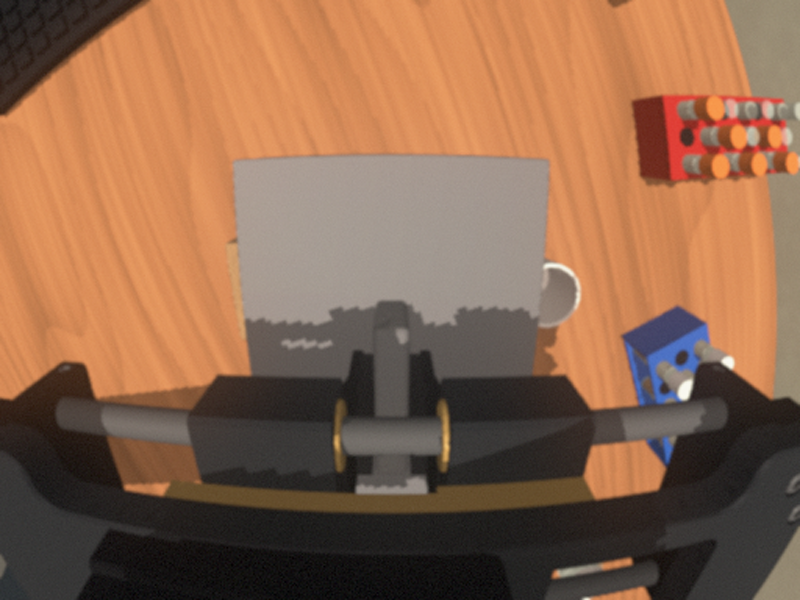

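The lid hangs level in the gripper, far corners at (235,161) and (548,159).

```bash
python3 -c "
from h import *
c=ld('e','wrist'); o,R=state()
for u in ((235,161),(548,159),(390,156)):
    p=atz(c,u[0]*.64,u[1]*.64,.2142,True); print(R.inv().apply(p-o['position']).round(4))
"
```

```text
[ 0.0827 -0.0576  0.0086]
[0.0834 0.0615 0.0087]
[0.0825 0.0013 0.0087]
```

Emit:
play_rows(gripper=[0.9, 0.9, 0.9, 0.9, 0.9, 0.9, 0.9, 0.9, 0.9, 0.9, 0.9, 0.9], delta_pos=[[-2, 0.5, -0.3], [-6, 1.5, -0.6], [-10, 2.6, -1], [-14, 3.6, -1.2], [-18, 4.6, -1.2], [-22.5, 5.7, -1.2], [-27, 6.9, -1.2], [-31, 7.9, -1.2], [-35, 8.9, -1.2], [-38, 9.7, -1.2], [-40, 10.3, -1.2], [-41, 10.5, -1.2]], turn=[[0, 0, -0.03], [0, 0, -0.08], [0, 0, -0.14], [0, 0, -0.2], [0, 0, -0.26], [0, 0, -0.32], [0, 0, -0.38], [0, 0, -0.43], [0, 0, -0.48], [0, 0, -0.53], [0, 0, -0.56], [0, 0, -0.57]])

```text
time: 16.73
position: [0.5035, -0.1936, 0.2325]
tool_rot: [0.62, 0.785, 0.0, -0.002]
ft_force: [-1.2, 0.6, -2.9]
grip_width: 0.0119
grip_force: 40.0
```

```bash
python3 -c "
from h import *
plan([(.5035,-.192,z,.235) for z in (.15,.110)])"
```

```text
pos [ 0.5035 -0.1936  0.2325] phi 0.234 t 16.725 F [-1.2  0.6 -2.9] w 0.0119 gf 40.0 q [-0.57  0.4   1.63  0.    1.11 -0.81]
[[0.12, 0.05, 8.25], [0.11, 0.06, 12.25]]
[[-0.002, -0.003, -0.001], [-0.002, -0.003, -0.001]]
```

Emit:
play_rows(gripper=[0.9, 0.9, 0.9, 0.9, 0.9, 0.9, 0.9, 0.9], delta_pos=[[0.1, 0.05, 2], [0.1, 0.05, 5], [0.1, 0.05, 8], [0.1, 0.05, 10], [0.1, 0.05, 11.3], [0.1, 0.05, 12], [0.1, 0.05, 12.2], [0.1, 0.05, 12.2]], turn=[[-0.002, -0.003, 0], [-0.002, -0.003, 0], [-0.002, -0.003, 0], [-0.002, -0.003, 0], [-0.002, -0.003, 0], [-0.002, -0.003, 0], [-0.002, -0.003, 0], [-0.002, -0.003, 0]])

```text
time: 17.73
position: [0.5052, -0.192, 0.1127]
tool_rot: [0.619, 0.785, 0.0, 0.002]
ft_force: [0.8, -0.5, -2.9]
grip_width: 0.0117
grip_force: 40.0
```

```bash
python3 -c "
from h import *
plan([(.5035,-.192,.0946,.235)])
a=robot.camera('side')['color'][215:325,220:350,::-1]; b=robot.camera('scene')['color'][110:200,210:300,::-1]
cv2.imwrite('pics/f.png',np.hstack([cv2.resize(a,(400,338),interpolation=2),cv2.resize(b,(338,338),interpolation=2)]))"
```

```text
pos [ 0.5052 -0.192   0.1127] phi 0.235 t 17.725 F [ 0.8 -0.5 -2.9] w 0.0117 gf 40.0 q [-0.57  0.57  1.75  0.    0.82 -0.81]
[[0.04, -0.17, 1.81]]
[[0.003, 0.003, 0.0]]
```

View pics/f.png

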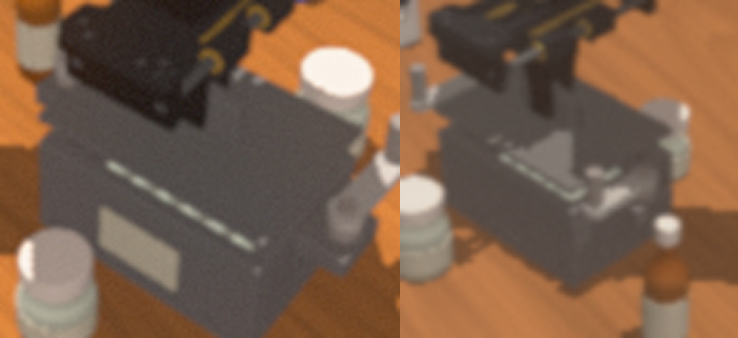

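The lid hovers squarely over the case, with both buttons aside. I'll lower it in stages.

Emit:
play_rows(gripper=[0.9, 0.9, 0.9, 0.9, 0.9, 0.9], delta_pos=[[0, -0.05, 0.3], [0, -0.05, 0.6], [0, -0.05, 0.9], [0, -0.05, 1.1], [0, -0.05, 1.3], [0, -0.05, 1.3]], turn=[[0.001, 0.001, 0], [0.001, 0.001, 0], [0.001, 0.001, 0], [0.001, 0.001, 0], [0.001, 0.001, 0], [0.001, 0.001, 0]])

```text
time: 18.58
position: [0.5043, -0.1919, 0.099]
tool_rot: [0.619, 0.785, 0.0, 0.001]
ft_force: [0.1, 0.2, -2.6]
grip_width: 0.0114
grip_force: 40.0
```

Emit:
play_rows(gripper=[0.9, 0.9, 0.9, 0.9], delta_pos=[[0, 0, 0.2], [0, 0, 0.35], [0, 0, 0.45], [0, 0, 0.45]], turn=[[0, 0, 0], [0, 0, 0], [0, 0, 0], [0, 0, 0]])

```text
time: 19.08
position: [0.5044, -0.1919, 0.0947]
tool_rot: [0.619, 0.785, 0.0, 0.001]
ft_force: [-0.2, 0.2, -1.9]
grip_width: 0.012
grip_force: 40.0
```

Emit:
play_rows(gripper=[0.9, 0.9, 0.9], delta_pos=[[0, 0, 0.1], [0, 0, 0.15], [0, 0, 0.15]], turn=[[0, 0, 0], [0, 0, 0], [0, 0, 0]])

```text
time: 19.45
position: [0.5044, -0.1919, 0.0946]
tool_rot: [0.619, 0.785, 0.0, 0.001]
ft_force: [-2.0, 0.8, 7.4]
grip_width: 0.0113
grip_force: 40.0
```

Emit:
play_rows(gripper=[0.3, 0.3, 0.3, 0.3, 0.3, 0.3, 0.3], delta_pos=[[0, 0, 0], [0, 0, 0], [0, 0, -1], [0, 0, -3], [0, 0, -6], [0, 0, -9], [0, 0, -9]], turn=[[0, 0, 0], [0, 0, 0], [0, 0, 0], [0, 0, 0], [0, 0, 0], [0, 0, 0], [0, 0, 0]])

```text
time: 20.32
position: [0.5059, -0.1929, 0.186]
tool_rot: [0.619, 0.785, 0.0, 0.004]
ft_force: [0.3, -0.5, -0.8]
grip_width: 0.0306
grip_force: 0.0
```

```bash
python3 -c "
from h import *
p=kp('R',-1.58,.18)
plan([p])
a=robot.camera('side')['color'][215:325,220:350,::-1]; b=robot.camera('scene')['color'][110:200,210:300,::-1]
cv2.imwrite('pics/g.png',np.hstack([cv2.resize(a,(400,338),interpolation=2),cv2.resize(b,(338,338),interpolation=2)]))"
```

```text
pos [ 0.5059 -0.1929  0.186 ] phi 0.235 t 20.325 F [ 0.3 -0.5 -0.8] w 0.0306 gf 0.0 q [-0.57  0.46  1.69  0.    0.98 -0.81]
[[-10.81, 5.28, 0.69]]
[[0.009, -0.0, 1.58]]
```

View pics/g.png

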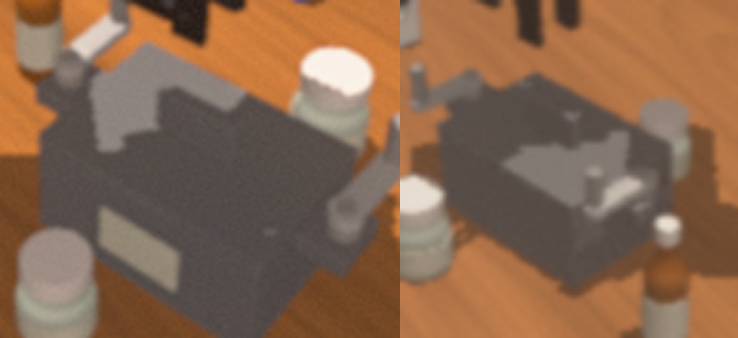

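The lid sits flush, rib up, with both bars aside. Now the right button (last held at (.583,-.287)).

```bash
python3 -c "
from h import *
plan([(.5835,-.2875,.18,-1.36)])"
```

```text
pos [ 0.5041 -0.1917  0.1833] phi 0.235 t 20.425 F [-0.  -0.2 -1. ] w 0.0304 gf 0.0 q [-0.57  0.46  1.69  0.    0.98 -0.81]
[[-11.16, 5.49, 0.36]]
[[0.002, -0.0, 1.595]]
```

Emit:
play_rows(gripper=[0.3, 0.3, 0.3, 0.3, 0.3, 0.3, 0.3, 0.3, 0.3, 0.3], delta_pos=[[-11.1, 5.5, 0.3], [-11.1, 5.5, 0.3], [-11.1, 5.5, 0.3], [-11.1, 5.5, 0.3], [-11.1, 5.5, 0.3], [-11.1, 5.5, 0.3], [-11.1, 5.5, 0.3], [-11.1, 5.5, 0.3], [-11.1, 5.5, 0.3], [-11.1, 5.5, 0.3]], turn=[[0, 0, 1.595], [0, 0, 1.595], [0, 0, 1.595], [0, 0, 1.595], [0, 0, 1.595], [0, 0, 1.595], [0, 0, 1.595], [0, 0, 1.595], [0, 0, 1.595], [0, 0, 1.595]])

```text
time: 21.68
position: [0.5827, -0.2865, 0.1787]
tool_rot: [0.994, 0.106, -0.0, -0.001]
ft_force: [0.1, 0.1, 0.4]
grip_width: 0.0305
grip_force: 0.0
```

```bash
python3 -c "
from h import *
plan([(.5835,-.2875,.105,-1.36)])"
```

```text
pos [ 0.5827 -0.2865  0.1787] phi -1.359 t 21.675 F [0.1 0.1 0.4] w 0.0305 gf 0.0 q [-0.63  0.61  1.41  0.    1.12  0.73]
[[0.06, 0.13, 7.37]]
[[-0.001, 0.001, 0.001]]
```

Emit:
play_rows(gripper=[0.3, 0.3, 0.3, 0.3, 0.3, 0.3, 0.7, 0.9, 0.9, 0.9], delta_pos=[[0, 0.1, 2], [0, 0.1, 4], [0, 0.1, 6], [0, 0.1, 7], [0, 0.1, 7.4], [0, 0.1, 7.4], [0, 0.1, 7.4], [0, 0.1, 7.4], [0, 0.1, 7.4], [0, 0.1, 7.4]], turn=[[0, 0, 0], [0, 0, 0], [0, 0, 0], [0, 0, 0], [0, 0, 0], [0, 0, 0], [0, 0, 0], [0, 0, 0], [0, 0, 0], [0, 0, 0]], squeeze=20)

```text
time: 22.92
position: [0.5843, -0.2881, 0.107]
tool_rot: [0.994, 0.105, 0.001, 0.001]
ft_force: [-0.8, -0.0, 1.8]
grip_width: 0.0136
grip_force: 20.0
```

```bash
python3 -c "
from h import *
plan([kp('R',a,.105) for a in np.linspace(-1.6,0,11)[1:]])"
```

```text
pos [ 0.5843 -0.2881  0.107 ] phi -1.36 t 22.925 F [-0.8 -0.   1.8] w 0.0136 gf 20.0 q [-0.63  0.7   1.46  0.    0.98  0.73]
[[-0.19, -1.03, 0.2], [-0.39, -1.89, 0.2], [-0.73, -2.7, 0.2], [-1.19, -3.45, 0.19], [-1.77, -4.11, 0.19], [-2.44, -4.68, 0.19], [-3.2, -5.12, 0.19], [-4.02, -5.45, 0.18], [-4.88, -5.63, 0.18], [-5.75, -5.68, 0.18]]
[[0.002, -0.002, -0.155], [0.002, -0.002, -0.315], [0.002, -0.002, -0.475], [0.003, -0.002, -0.635], [0.003, -0.001, -0.795], [0.003, -0.001, -0.955], [0.003, -0.001, -1.115], [0.003, -0.001, -1.275], [0.003, -0.001, -1.435], [0.003, -0.0, -1.595]]
```

Emit:
play_rows(gripper=[0.9, 0.9, 0.9, 0.9, 0.9, 0.9, 0.9, 0.9, 0.9, 0.9, 0.9, 0.9], delta_pos=[[-0.15, -1.03, 0], [-0.39, -1.89, 0], [-0.73, -2.7, 0], [-1.19, -3.45, 0], [-1.77, -4.11, 0], [-2.44, -4.68, 0], [-3.2, -5.12, 0], [-4.02, -5.45, 0], [-4.88, -5.63, 0], [-5.75, -5.68, 0], [-5.75, -5.68, 0], [-5.75, -5.68, 0]], turn=[[0, 0, -0.155], [0, 0, -0.315], [0, 0, -0.475], [0, 0, -0.635], [0, 0, -0.795], [0, 0, -0.955], [0, 0, -1.115], [0, 0, -1.275], [0, 0, -1.435], [0, 0, -1.595], [0, 0, -1.595], [0, 0, -1.595]])

```text
time: 24.42
position: [0.5158, -0.2431, 0.1069]
tool_rot: [0.62, 0.784, 0.001, 0.0]
ft_force: [0.6, 4.8, 6.2]
grip_width: 0.0132
grip_force: 20.0
```

```bash
python3 -c "
from h import *
print(kp('R',0,.105));plan([kp('R',0,.105)])"
```

```text
(np.float64(0.5161078352466457), np.float64(-0.24457074574929744), 0.105, np.float64(0.235))
pos [ 0.5158 -0.2431  0.1069] phi 0.232 t 24.425 F [0.6 4.8 6.2] w 0.0132 gf 20.0 q [-0.64  0.61  1.67  0.    0.86 -0.87]
[[-0.15, -0.01, 0.19]]
[[0.002, -0.001, -0.003]]
```

Right button is in at about 0. Release, rise, then go to the left knob (last at (.5357,-.0757), φ 1.834).

Emit:
play_rows(gripper=[0.3, 0.3, 0.3, 0.3, 0.3, 0.3], delta_pos=[[0, 0, 0], [0, 0, 0], [0, 0, -2], [0, 0, -5], [0, 0, -8], [0, 0, -8]], turn=[[0, 0, 0], [0, 0, 0], [0, 0, 0], [0, 0, 0], [0, 0, 0], [0, 0, 0]])

```text
time: 25.18
position: [0.5171, -0.2459, 0.1883]
tool_rot: [0.62, 0.785, 0.0, 0.004]
ft_force: [0.1, 0.2, 0.5]
grip_width: 0.0303
grip_force: 0.0
```

```bash
python3 -c "
from h import *
plan([(.5345,-.0757,.185,1.834)])"
```

```text
pos [ 0.5171 -0.2459  0.1883] phi 0.234 t 25.175 F [0.1 0.2 0.5] w 0.0303 gf 0.0 q [-0.64  0.5   1.61 -0.    1.03 -0.87]
[[16.16, 5.64, 0.26]]
[[-0.001, 0.009, -1.6]]
```

Emit:
play_rows(gripper=[0.35, 0.35, 0.35, 0.35, 0.35, 0.35, 0.35, 0.35, 0.35, 0.35], delta_pos=[[16.1, 5.6, 0], [16.1, 5.6, 0], [16.1, 5.6, 0], [16.1, 5.6, 0], [16.1, 5.6, 0], [16.1, 5.6, 0], [16.1, 5.6, 0], [16.1, 5.6, 0], [16.1, 5.6, 0], [16.1, 5.6, 0]], turn=[[0, 0.005, -1.6], [0, 0.005, -1.6], [0, 0.005, -1.6], [0, 0.005, -1.6], [0, 0.005, -1.6], [0, 0.005, -1.6], [0, 0.005, -1.6], [0, 0.005, -1.6], [0, 0.005, -1.6], [0, 0.005, -1.6]])

```text
time: 26.42
position: [0.5319, -0.0748, 0.1848]
tool_rot: [-0.131, 0.991, 0.001, -0.002]
ft_force: [-0.5, -0.2, 0.2]
grip_width: 0.0278
grip_force: 0.0
```

```bash
python3 -c "
from h import *
plan([(.5345,-.0757,.104,1.834)])"
```

```text
pos [ 0.5319 -0.0748  0.1848] phi 1.833 t 26.425 F [-0.5 -0.2  0.2] w 0.0278 gf 0.0 q [-0.35  0.46  1.69  0.    0.99 -2.18]
[[-0.26, -0.18, 8.08]]
[[0.003, -0.004, -0.001]]
```

Emit:
play_rows(gripper=[0.35, 0.35, 0.35, 0.35, 0.35, 0.35, 0.7, 0.9, 0.9, 0.9], delta_pos=[[-0.1, -0.1, 2], [-0.1, -0.1, 4], [-0.1, -0.1, 6], [-0.1, -0.1, 7.5], [-0.1, -0.1, 8.1], [-0.1, -0.1, 8.1], [-0.1, -0.1, 8.1], [-0.1, -0.1, 8.1], [-0.1, -0.1, 8.1], [-0.1, -0.1, 8.1]], turn=[[0, 0, 0], [0, 0, 0], [0, 0, 0], [0, 0, 0], [0, 0, 0], [0, 0, 0], [0, 0, 0], [0, 0, 0], [0, 0, 0], [0, 0, 0]], squeeze=20)

```text
time: 27.68
position: [0.5342, -0.0756, 0.1057]
tool_rot: [-0.132, 0.991, 0.0, -0.0]
ft_force: [0.9, 0.5, 3.3]
grip_width: 0.0135
grip_force: 20.0
```

```bash
python3 -c "
from h import *
plan([kp('L',a,.104) for a in np.linspace(1.58,0,11)[1:]])"
```

```text
pos [ 0.5342 -0.0756  0.1057] phi 1.835 t 27.675 F [0.9 0.5 3.3] w 0.0135 gf 20.0 q [-0.35  0.58  1.75  0.    0.81 -2.18]
[[0.28, -0.92, 0.17], [0.5, -1.76, 0.17], [0.85, -2.55, 0.17], [1.32, -3.28, 0.17], [1.9, -3.93, 0.17], [2.58, -4.48, 0.17], [3.33, -4.91, 0.17], [4.14, -5.22, 0.17], [4.99, -5.4, 0.17], [5.86, -5.44, 0.17]]
[[0.001, -0.001, 0.178], [0.001, -0.001, 0.336], [0.001, -0.001, 0.494], [0.001, -0.001, 0.652], [0.001, -0.001, 0.81], [0.001, -0.001, 0.968], [0.001, -0.001, 1.126], [0.001, -0.001, 1.284], [0.0, -0.001, 1.442], [0.0, -0.001, 1.6]]
```

Emit:
play_rows(gripper=[0.9, 0.9, 0.9, 0.9, 0.9, 0.9, 0.9, 0.9, 0.9, 0.9, 0.9, 0.9], delta_pos=[[0.2, -0.92, 0], [0.48, -1.76, 0], [0.85, -2.55, 0], [1.32, -3.28, 0], [1.9, -3.93, 0], [2.58, -4.48, 0], [3.33, -4.91, 0], [4.14, -5.22, 0], [4.99, -5.4, 0], [5.8, -5.44, 0], [5.8, -5.44, 0], [5.8, -5.44, 0]], turn=[[0, 0, 0.178], [0, 0, 0.336], [0, 0, 0.494], [0, 0, 0.652], [0, 0, 0.81], [0, 0, 0.968], [0, 0, 1.126], [0, 0, 1.284], [0, 0, 1.442], [0, 0, 1.6], [0, 0, 1.6], [0, 0, 1.6]])

```text
time: 29.18
position: [0.4923, -0.1436, 0.1056]
tool_rot: [0.618, 0.786, -0.0, -0.001]
ft_force: [-2.2, -2.4, 6.6]
grip_width: 0.0132
grip_force: 20.0
```

Emit:
play_rows(gripper=[0.3, 0.3, 0.3, 0.3, 0.3, 0.3], delta_pos=[[0, 0, 0], [0, 0, 0], [0, 0, -2], [0, 0, -5], [0, 0, -8], [0, 0, -8]], turn=[[0, 0, 0], [0, 0, 0], [0, 0, 0], [0, 0, 0], [0, 0, 0], [0, 0, 0]])

```text
time: 29.92
position: [0.4936, -0.1436, 0.1868]
tool_rot: [0.619, 0.785, 0.0, 0.001]
ft_force: [0.6, 0.4, -0.1]
grip_width: 0.0304
grip_force: 0.0
```

```bash
python3 -c "
from h import *
print(kp('L',0,.1)); y=K[2]
plan([(K[0]+.082*np.sin(y)-.0,K[1]-.082*np.cos(y),.27,y)])"
```

```text
(np.float64(0.49189216475335434), np.float64(-0.14342925425070258), 0.1, np.float64(0.235))
pos [ 0.4936 -0.1436  0.1868] phi 0.236 t 29.925 F [ 0.6  0.4 -0.1] w 0.0304 gf 0.0 q [-0.5   0.43  1.75  0.    0.96 -0.74]
[[-13.36, -0.15, -8.31]]
[[0.002, 0.001, 0.001]]
```

Move so that the wrist camera sits above the case and check.

Emit:
play_rows(gripper=[0.3, 0.3, 0.3, 0.3, 0.3], delta_pos=[[-3, 0, -4], [-8, 0, -6.5], [-13.3, 0, -8.3], [-13.3, 0, -8.3], [-13.3, 0, -8.3]], turn=[[0, 0, 0], [0, 0, 0], [0, 0, 0], [0, 0, 0], [0, 0, 0]])

```text
time: 30.55
position: [0.5221, -0.2715, 0.2659]
tool_rot: [0.619, 0.785, 0.0, -0.004]
ft_force: [0.5, 0.9, 0.1]
grip_width: 0.0302
grip_force: 0.0
```

```bash
python3 -c "
from h import *
c=robot.camera('wrist');pickle.dump(c,open('z_wrist.pkl','wb'))
a=c['color'][0:225,100:400,::-1]; a=cv2.resize(a,(800,600),interpolation=2)
cv2.imwrite('pics/z_w.png',a); plan([])
cn=[W for W in ()]
def P(x,y,z):
    s,q=np.sin(K[2]),np.cos(K[2]); u=proj(c,(K[0]+q*x-s*y,K[1]+s*x+q*y,z),True); return ((u-[100,0])*800/300).round(0)
for n,p in dict(pL=(0,.107,.0975),kL=(0,.052,.1295),pR=(0,-.107,.0975),kR=(0,-.052,.1295),c1=(-.06,.085,.086),c2=(.06,.085,.086),c3=(.06,-.085,.086),c4=(-.06,-.085,.086)).items(): print(n,P(*p))"
```

```text
pos [ 0.522  -0.2709  0.2659] phi 0.236 t 30.6 F [-1.   0.4  0.8] w 0.0304 gf 0.0 q [-0.67  0.43  1.47  0.    1.24 -0.9 ]
[]
[]
pL [403.  26.]
kL [403. 137.]
pR [403. 521.]
kR [403. 410.]
c1 [263.  85.]
c2 [543.  85.]
c3 [537. 466.]
c4 [270. 466.]
```

View pics/z_w.png

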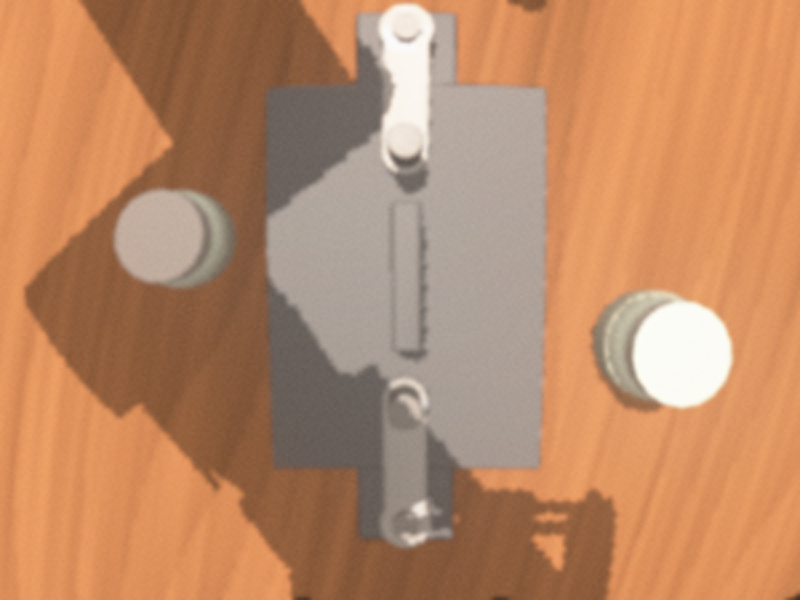

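The picture shows the lid flush on the case, with corners at (266,87), (545,87), (540,467) and (274,467). The left bar runs from (406,26) to (405,140) and the right bar from (405,522) to (404,405). Both point straight inwards, and both jars stand where they were.

```bash
python3 -c "
from h import *
print(robot.hand_in())"
```

```text
the job is handed in; nothing more can be done
None
```

The job is handed in at about 31 s: the lid is seated flush on the case, right way up, and both turnbuttons point straight inwards over it. In the last picture both jars stood where they were, but I did not re-check the cup, slide box, bottle and rack after moving the lid.

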